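Click the water filter's reminder wheel on to the red month

ROBOT

A 6-joint arm with a two-finger parallel gripper is mounted at the origin on the work surface. World frame = base frame: x ahead of the robot, y to its left, z up, the work surface at z = 0. Lengths are in m, angles in rad, forces in N, time in s.
With the tool pointing down it reaches from about 0.4 to 0.825 m from the base axis. Payload 7 kg.
Tool frame: the origin (TCP) lies midway between the tips of the shut fingers; the grasp point (between the pads) lies 19 mm behind it; z points along the fingers, y is the line along which they close (so a half turn about z gives the same grasp; the last joint's range is limited). The gripper opens to 88 mm and grips with 3 to 60 N. Pads are 19 mm wide; open, the fingers measure 130 mm over their backs; the gripper's body (78 mm by 193 mm) begins 47 mm behind the grasp point.
Start: joints at [-0.943, 0.359, 0.012, 0, -1.224, -0.288], TCP at [0.225, -0.636, 0.227] pointing down, gripper open.
Joint ranges: [-3.07, 3.07], [-1.43, 2.12], [-1.02, 1.25], [-3.03, 1.67], [-3.05, -0], [-3.03, 3.03]. Speed limits (rad/s): [2.39, 2.39, 3.01, 3.14, 3.14, 3.14].

INTERFACE

Orientations are given as [roll, pitch, yaw] about the fixed x, y, z axes, in that order (R = Rz(yaw) Ry(pitch) Rx(roll)).
In Python, from station import arm gives the robot as it stands. The module is installed in compiled form; this text tells all that it offers.
- The arm moves only by the tool carry_out, never from a script. Its argument "commands" is a list of rows, each a list of 4 numbers: the shift along the world's x, y, z in units of 50 mm (1.0 is 50 mm), then the turn about the world's z in units of 6 degrees (1.0 is 6 degrees). A call has exactly 10 rows; each row is the pose to reach, as a shift and turn from the pose commanded when the call began; what a row does not reach only later rows make up. A row lasts 1/8 s, in which the tool goes at most 62.5 mm and 10.7 degrees, less where a joint would pass 70% of its speed; a pose out of reach is approached as far as the arm can. A call with a gripper value outside its range is refused whole. "claw" is the closure, from 0 (fully open) to 1 (shut), set as the call begins (left out, the last holds). The fingers move at their own pace and stop on an object; "force" is the grip in N (left out, the last holds). Time passes only in rows, so rows that repeat a pose let the fingers close, or fill a call up. It gives the time, the measured TCP pose, the force, the opening and the grip force at its end, in the units of the state.
- arm.get_state(): the state, without advancing time (a new reading comes with each control period).
- arm.grab_frame(name): name is "scene" or "top" or "wrist"; returns a dict with "pixels" (400x640x3 uint8, red, green, blue), "fx", "fy", "cx", "cy" (pixels), "eye" and "orientation" of the camera in the world. Camera axes: x right, y down, z forward; pixel columns grow to the right and rows downward; lengths in m; the calibration is good to about 2 mm. A picture is of the moment at which its call begins. There is no depth.
- arm.job_done(): hands the job in; it is judged then, once.
Trained networks look in a picture, given as the dict that the camera call returned (one of the last four; its "shot" number tells which), for a name from the list of things; names that differ only in an ending like _2 or _b are one class to them, and where a whole thing is asked for, a point or a joint stands for the part that bears it (a point fixed in the world has none). Each returns a list of dicts, best first, with "conf" (0 to 1); they miss things now and then, are a little off and sometimes report something else, mostly with a low value. They report only what shows in the picture. A call takes as long as a camera call.
- arm.regions_of(picture, query): "pixels" (400x640 bool, what is visible of it) and "uv" ([column, row] in pixels, amid what is visible of it).
- arm.mark_of(picture, query): "uv" ([column, row] in pixels: a listed point, or the origin of a listed thing).
The state is a dict: "t": time; "q": joint angles; "qd": joint speeds; "joint_efforts": joint torques, N m; "eef_pos": TCP position; "ee_rot": TCP orientation; "force": force on the tool from outside, world axes, zero at the start; "moment": the same for the moment, N m; "width": finger opening in m; "gripper_force": force on a finger pad.
Only numpy, scipy, OpenCV 4.12 (cv2) and the standard library are available. Lean on these libraries where they do the work, as an engineer would, in place of code of your own. Each camera call takes 0.05 s, during which the arm holds its last target. There are 200 camera calls.

TASK

The water filter has just been serviced: with a fingertip, flick the edge of the blue reminder wheel on its top clockwise (seen from above), click by click, until the red lobe has clicked in at the white pointer, and do not run past it. Push gently, do not grip the wheel, leave everything else on the shelf where it is, and finish with the hand clear.

Things in the scene. Friction and masses are not known exactly. Their poses are not given: they have to be found in the camera images.
- filter: water filter, fixed: brass head 92 mm across, clear bowl below, on two upright copper pipes 115 mm to each side (along its y). Origin on the shelf under the bowl's middle; z up, front (pressure gauge and pointer side) is its -x. The gauge reaches 70 mm in front of the axis, top 167 mm above the shelf; pipes and nuts end 171 mm above the shelf. Under the wheel: a 74 mm round neck, 174 to 183 mm up.
- reminder_wheel (a joint): turn of the blue wheel, rad: 0 = red lobe at the pointer; grows clockwise seen from above; starts negative, 2 to 5 clicks short. A spring detent holds it at each multiple of 0.5236 (30 deg); pushed past half way it snaps on into the next click. Some 2 to 3 N at the edge moves it. It turns either way.
- wheel_centre (a point): wheel's axis at its top face, 197 mm above the shelf; axes as the filter's. The wheel lies flat, 14 mm thick: an 80 mm disc with twelve lobes round its edge (upright cylinders 12 mm across, centred 41 mm from the axis; 94 mm over all), notches between them 7 mm deep, 9 mm wide at the bottom. At each click a lobe is at the pointer, notches 15 deg either side. Fixed cap on top, 36 mm across, 8 mm high.
- red_lobe (a point): middle of the top face of the one red lobe (the others are blue with a white dot), 41 mm from the wheel's axis; turns with the wheel
- pointer_tip (a point): outer end of the fixed white pointer, 8 mm wide, 33 mm from the wheel's axis on the filter's -x side, 201 mm above the shelf; it lies over the wheel
- toolbox: closed red plastic toolbox, 390 x 200 mm, 184 mm high over its handle, 3 kg, loose; origin under its middle, long side along its x; leave alone
- hex_set: silver folding hex key set, 112 x 40 x 22 mm, loose, lies behind the filter; origin under its middle; leave alone
- saucer: white ceramic saucer of screws, 144 mm across, 20 mm high, loose; origin under its middle; leave alone
- bleed_key: chrome radiator bleed key lying flat, about 46 x 36 mm, 11 mm high, loose, in front of the filter; origin under its middle; leave alone
- cartridge: new filter cartridge standing upright, white with blue ends, 60 mm across, 126 mm high, loose; origin under its middle; leave alone
- torch: yellow torch standing on its head, 48 mm across, 136 mm high, loose; origin under its middle; leave alone
- bowl_spanner: black plastic ring spanner lying flat, ring 116 mm across centred 50 mm along its x, handle to 113 mm along its -x, 12 mm high, loose; leave alone

How it is judged:
By the outcome, as a careful person would: the job done as asked, in the order asked, and still so for the second after the job is handed in, with the robot touching nothing.
It also fails if it takes over 58 s, if anything falls off the work surface, if the arm or the gripper's body presses on something with over 40 N, if the wrist force passes 120 N, or if a joint passes its speed limit or range.

## Working session

There is one attempt and no reset: what is moved stays moved. The work goes in short steps, Python scripts to look and compute and a tool call to move; the robot and the scene stay as the last step left them, time stands still between calls to the robot, and variables do not carry over. Pictures are saved under pics/ and viewed, at most 10 in all, crops included, and the job is handed in when it is done.

Besides the shell and the picture viewer there is one more tool, called as name([rows], argument=value, ...), one row to a line, values as JSON. carry_out: Moves the arm, as the interface text tells. Its arguments: {"type":"object","properties":{"commands":{"type":"array","items":{"type":"array","items":{"type":"number"}}},"claw":{"type":"number"},"force":{"type":"number"}},"required":["commands"]}

```bash
mkdir -p pics; cat > h.py <<'E'
import numpy as np, cv2
from station import arm
from scipy.spatial.transform import Rotation as R
def rot(o):
    o=np.array(o,float)
    if o.shape==(3,3): return o
    return R.from_euler('xyz',o).as_matrix() if o.size==3 else R.from_quat(o).as_matrix()
def ray(p,uv,z):
    d=rot(p['orientation'])@np.array([(uv[0]-p['cx'])/p['fx'],(uv[1]-p['cy'])/p['fy'],1])
    e=np.array(p['eye']); return e+d*(z-e[2])/d[2]
def proj(p,X):
    c=rot(p['orientation']).T@(np.array(X)-np.array(p['eye'])); return np.array([p['fx']*c[0]/c[2]+p['cx'],p['fy']*c[1]/c[2]+p['cy']])
def save(p,n,box=None,s=1):
    im=cv2.cvtColor(p['pixels'],cv2.COLOR_RGB2BGR)
    if box: im=im[box[1]:box[3],box[0]:box[2]]
    cv2.imwrite('pics/'+n,cv2.resize(im,None,fx=s,fy=s,interpolation=cv2.INTER_CUBIC))
E
python3 - <<'E'
from h import *
Z=dict(filter=0,wheel_centre=.197,red_lobe=.197,pointer_tip=.201,toolbox=0,hex_set=0,saucer=0,bleed_key=0,cartridge=0,torch=0,bowl_spanner=0)
for c in ['top','scene']:
    p=arm.grab_frame(c); save(p,c+'0.png'); print(c,p['eye'],p['orientation'],p['fx'])
    for k,z in Z.items():
        m=arm.mark_of(p,k)[:2]
        print(k,[(np.round(a['conf'],2),np.round(a['uv']),np.round(ray(p,a['uv'],z)[:2],4)) for a in m])
s=arm.get_state();print(s['eef_pos'],s['ee_rot'],s['width'],s['force'])
E
```

```text
top [ 0.35454264 -0.03910744  1.57491803] [-3.03952899 -0.01333048 -1.54326468] 423.72231571953415
filter [(np.float64(0.74), array([325., 171.]), array([ 0.6157, -0.0667]))]
wheel_centre [(np.float64(0.84), array([326., 161.]), array([ 0.6165, -0.0663]))]
red_lobe [(np.float64(0.57), array([339., 163.]), array([ 0.6124, -0.1083]))]
pointer_tip [(np.float64(0.56), array([322., 174.]), array([ 0.5718, -0.0533]))]
toolbox [(np.float64(0.74), array([465., 204.]), array([ 0.5058, -0.5934])), (np.float64(0.51), array([336., 144.]), array([ 0.7204, -0.1059]))]
hex_set [(np.float64(0.54), array([337., 143.]), array([ 0.7259, -0.11  ]))]
saucer [(np.float64(0.86), array([231., 245.]), array([0.329 , 0.2721]))]
bleed_key [(np.float64(0.69), array([328., 173.]), array([ 0.6103, -0.0758])), (np.float64(0.5), array([314., 194.]), array([ 0.5291, -0.0282]))]
cartridge [(np.float64(0.9), array([190., 166.]), array([0.6204, 0.4399]))]
torch [(np.float64(0.7), array([375., 259.]), array([ 0.2926, -0.2586]))]
bowl_spanner [(np.float64(0.78), array([168., 230.]), array([0.3801, 0.5085])), (np.float64(
[... 872 characters left out ...]
., 200.]), array([0.4881, 0.0588]))]
saucer [(np.float64(0.7), array([343., 144.]), array([0.3068, 0.2796])), (np.float64(0.56), array([240., 224.]), array([ 0.2855, -0.2615]))]
bleed_key []
cartridge [(np.float64(0.67), array([430., 163.]), array([0.6306, 0.4233])), (np.float64(0.53), array([345., 145.]), array([0.3142, 0.2822]))]
torch [(np.float64(0.95), array([239., 224.]), array([ 0.2846, -0.2634]))]
bowl_spanner [(np.float64(0.89), array([389., 122.]), array([0.3711, 0.5184])), (np.float64(0.65), array([425., 162.]), array([0.6136, 0.4161]))]
[ 0.22495616 -0.63638393  0.22657735] [-3.14157849e+00  2.63466487e-05 -2.80180127e+00] 0.08745707891997963 [-0.41870716 -0.58692608  0.54902075]
```

View pics/top0.png

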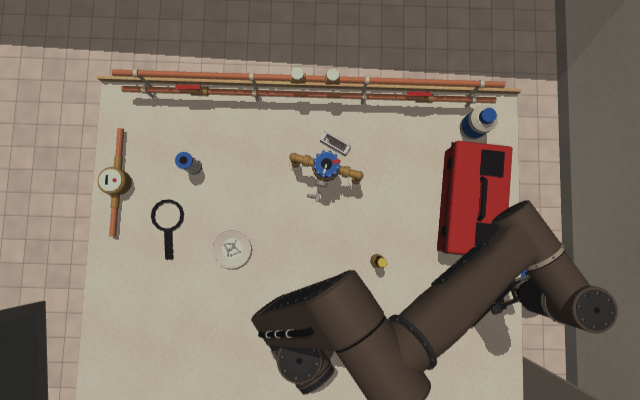

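View pics/scene0.png

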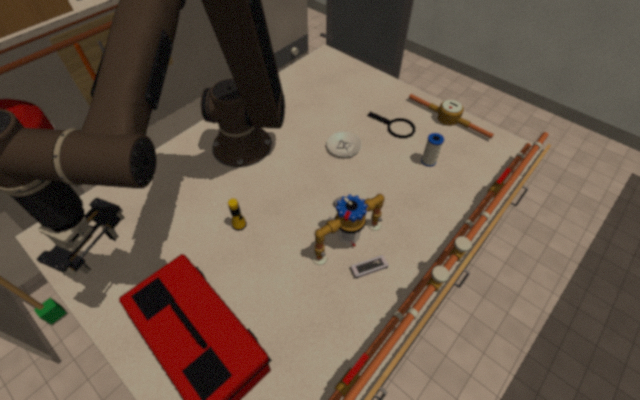

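Both views show the wheel at about (0.61, -0.067), at top pixel (326,162). The pointer is toward the robot at (322,174) and the red lobe is on the right at (338,162), roughly 3 clicks short. I'll rise, shut the fingers and move in for a wrist view.

carry_out([
  [0,0,1,0],
  [0,0,2,0],
  [0,0.5,3,0],
  [0.4,1.5,3,0],
  [0.9,2.5,3,0],
  [1.4,3.5,3,0],
  [1.9,4.5,3,0],
  [2.4,5.5,3,0],
  [3,6.5,3,0],
  [3.5,7.5,3,0],
], claw=1, force=20)

```text
t: 2.45
eef_pos: [0.4006, -0.2596, 0.3768]
ee_rot: [-3.141, 0.001, -2.802]
force: [0.5, 0.5, -0.2]
width: 0.0005
gripper_force: 0.0
```

carry_out([
  [0.5,1,0,0],
  [1,2,0,0],
  [1.5,3,0,0],
  [1.8,3.5,0,0],
  [2,3.8,0,0],
  [2,3.8,0,0],
  [2,3.8,0,0],
  [2,3.8,0,0],
  [2,3.8,0,0],
  [2,3.8,0,0],
])

```text
t: 3.7
eef_pos: [0.4998, -0.0718, 0.3767]
ee_rot: [-3.142, 0.0, -2.802]
force: [0.5, 0.1, -0.7]
width: 0.001
gripper_force: 0.0
```

```bash
python3 - <<'E'
from h import *
s=arm.get_state();print(s['t'],s['eef_pos'],s['ee_rot'],s['width'],s['force'],s['q'])
p=arm.grab_frame('wrist'); save(p,'w1.png'); print(p['eye'],p['orientation'],p['fx'])
for k,z in dict(wheel_centre=.197,red_lobe=.197,pointer_tip=.201,filter=0).items():
    print(k,[(np.round(a['conf'],2),np.round(a['uv']),np.round(ray(p,a['uv'],z)[:2],4)) for a in arm.mark_of(p,k)[:2]])
print(proj(p,s['eef_pos']))
E
```

```text
3.7 [ 0.49978916 -0.0717784   0.37669964] [-3.14153880e+00  2.28703236e-04 -2.80243622e+00] 0.0009732213328726082 [ 0.50615131  0.06651644 -0.68550522] [ 2.47033973e-01  9.35520680e-03 -8.92499145e-02  3.27471334e-05
 -1.47195852e+00 -1.47867710e+00]
[ 0.42185049 -0.09980621  0.53519465] [2.83420129e+00 1.41288444e-04 1.90887050e+00] 350.3998593184258
wheel_centre [(np.float64(0.3), array([333., 164.]), array([ 0.4841, -0.0582]))]
red_lobe [(np.float64(0.9), array([247., 264.]), array([ 0.6176, -0.1082]))]
pointer_tip [(np.float64(0.71), array([301., 245.]), array([ 0.5749, -0.0608]))]
filter [(np.float64(0.75), array([294., 206.]), array([ 0.6054, -0.0697]))]
[315.61042076 259.51588398]
```

View pics/w1.png

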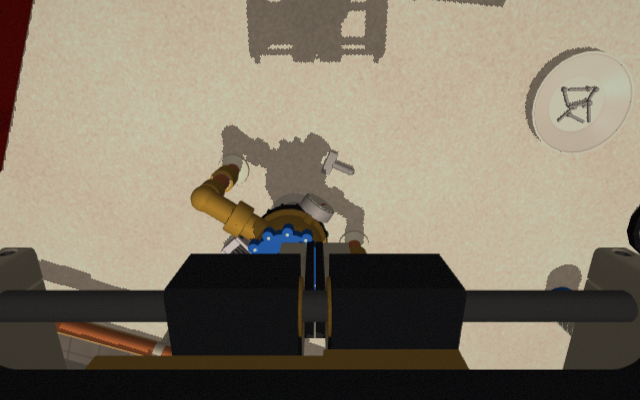

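The wrist view looks back toward the robot. The wheel is partly hidden by the fingers at (280,245), the pointer is at (301,245) and the red lobe at (247,264). The tool should work from the far side of the wheel, where this camera sees both. The geometry suggests 4 clicks short and a filter yaw of about -15°.

carry_out([
  [1,0,0,0],
  [2,0,0,0],
  [3,0,0,0],
  [3.6,0,0,0],
  [3.6,0,-0.4,0],
  [3.6,0,-0.8,0],
  [3.6,0,-1.2,0],
  [3.6,0,-1.2,0],
  [3.6,0,-1.2,0],
  [3.6,0,-1.2,0],
])

```text
t: 5.2
eef_pos: [0.6804, -0.0714, 0.3178]
ee_rot: [-3.141, 0.002, -2.802]
force: [-0.1, -0.2, -0.1]
width: 0.0005
gripper_force: 0.0
```

```bash
cat >> h.py <<'E'
def look(n=None,box=None,s=1):
    st=arm.get_state();print(round(st['t'],2),np.round(st['eef_pos'],4),np.round(st['ee_rot'],3),np.round(st['force'],1))
    p=arm.grab_frame('wrist')
    if n: save(p,n,box,s)
    r={}
    for k,z in dict(wheel_centre=.197,red_lobe=.197,pointer_tip=.201).items():
        m=arm.mark_of(p,k)[:2]; r[k]=[(round(a['conf'],2),np.round(a['uv']),np.round(ray(p,a['uv'],z)[:2],4)) for a in m]; print(k,r[k])
    try:
        P=r['pointer_tip'][0][2];L=r['red_lobe'][0][2];C=r['wheel_centre'][0][2]
        a=lambda v:np.degrees(np.arctan2(v[1],v[0]))
        print('ptr',a(P-C),np.hypot(*(P-C)),'lobe',a(L-C),np.hypot(*(L-C)),'short',(a(L-C)-a(P-C))%360)
    except IndexError: pass
    print('tcp px',proj(p,st['eef_pos'])); return p
E
python3 - <<'E'
from h import *
look('w2.png')
E
```

```text
5.2 [ 0.6804 -0.0714  0.3178] [-3.141e+00  2.000e-03 -2.802e+00] [-0.1 -0.2 -0.1]
wheel_centre [(0.69, array([356., 105.]), array([ 0.6047, -0.065 ]))]
red_lobe [(0.78, array([298., 104.]), array([ 0.6186, -0.1073]))]
pointer_tip [(0.88, array([380.,  72.]), array([ 0.5766, -0.0574]))]
ptr 164.86572186998123 0.029109620402884007 lobe -71.80920785052102 0.044525273721786385 short 123.32507027949777
tcp px [315.6361091  259.55569938]
```

View pics/w2.png

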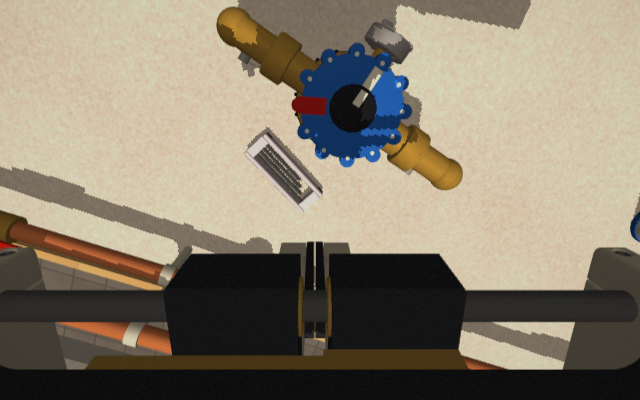

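The view is clear now. The wheel is at (352,105), the red lobe at (305,105) and the pointer at (370,85), so it is 4 clicks short. I'll zoom in on the fingertips to learn their shape.

```bash
python3 - <<'E'
from h import *
p=arm.grab_frame('wrist'); save(p,'w3.png',(265,225,365,300),8)
T=np.array(arm.get_state()['eef_pos']);M=rot(arm.get_state()['ee_rot'])
for o in [(.0095,0,0),(-.0095,0,0),(.0095,.021,0),(.0095,-.021,0),(-.0095,.021,0),(.0095,.021,-.03)]: print(o,((proj(p,T+M@np.array(o))-[265,225])*8).round())
E
```

```text
(0.0095, 0, 0) [405. 136.]
(-0.0095, 0, 0) [405. 408.]
(0.0095, 0.021, 0) [745. 136.]
(0.0095, -0.021, 0) [ 66. 137.]
(-0.0095, 0.021, 0) [734. 408.]
(0.0095, 0.021, -0.03) [814. 381.]
```

View pics/w3.png

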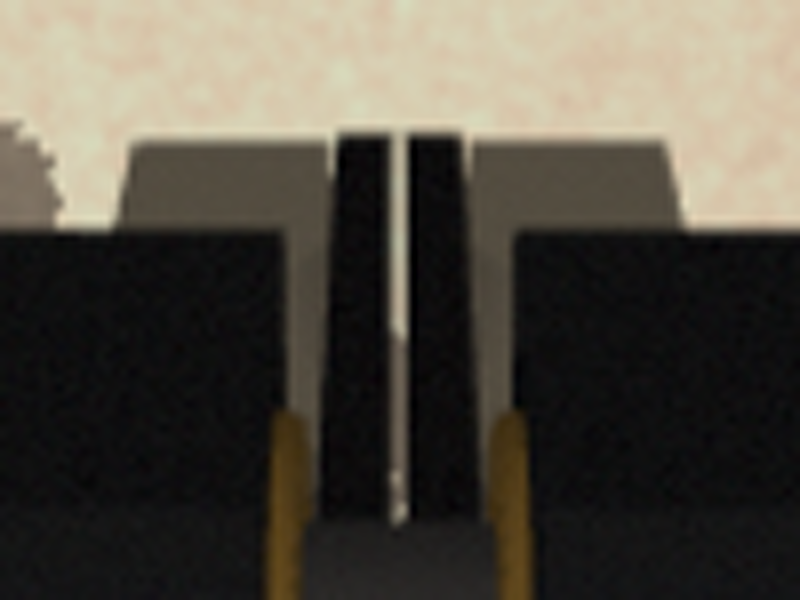

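The shut fingertips form a block about 33 × 18.5 mm with square corners. A corner fits a notch, so I'll compute poses that put the (+x,+y) corner into the notch at wheel angle -30° and then go round clockwise.

```bash
cat >> h.py <<'E'
C=np.array([.607,-.0665])
def tcp(phi,r,C=C,yaw0=-2.802):
    y=yaw0+np.radians(phi+30); M=rot([np.pi,0,y])[:2,:2]
    f=np.radians(phi)
    return C+r*np.array([np.cos(f),np.sin(f)])-M@np.array([.0092,.0166])
E
python3 - <<'E'
from h import *
s=arm.get_state()['eef_pos'];print(s)
a=tcp(-30,.068);print('appr',a,(a-s[:2])/.05)
for f,r in [(-30,.055),(-30,.043),(-36,.043),(-42,.043),(-48,.043),(-51,.043),(-54,.043),(-57,.043),(-54,.068)]: print(f,r,((tcp(f,r)-a)/.05).round(3),'turn',(f+30)/6)
E
```

```text
[ 0.68000644 -0.07138154  0.31694246]
appr [ 0.68009383 -0.11308743] [ 0.00174787 -0.83411783]
-30 0.055 [-0.225  0.13 ] turn 0.0
-30 0.043 [-0.433  0.25 ] turn 0.0
-36 0.043 [-0.51   0.146] turn -1.0
-42 0.043 [-0.597  0.051] turn -2.0
-48 0.043 [-0.694 -0.035] turn -3.0
-51 0.043 [-0.746 -0.073] turn -3.5
-54 0.043 [-0.799 -0.11 ] turn -4.0
-57 0.043 [-0.855 -0.143] turn -4.5
-54 0.068 [-0.505 -0.514] turn -4.0
```

carry_out([
  [0,-0.4,0,0],
  [0,-0.83,0,0],
  [0,-0.83,-0.6,0],
  [0,-0.83,-1.3,0],
  [0,-0.83,-2,0],
  [0,-0.83,-2.4,0],
  [0,-0.83,-2.6,0],
  [0,-0.83,-2.6,0],
  [0,-0.83,-2.6,0],
  [0,-0.83,-2.6,0],
])

```text
t: 6.7
eef_pos: [0.6805, -0.1129, 0.1877]
ee_rot: [-3.141, 0.002, -2.802]
force: [0.7, -0.2, 0.8]
width: 0.0006
gripper_force: 0.0
```

carry_out([
  [-0.1,0.06,0,0],
  [-0.2,0.12,0,0],
  [-0.28,0.16,0,0],
  [-0.35,0.2,0,0],
  [-0.4,0.23,0,0],
  [-0.43,0.25,0,0],
  [-0.43,0.25,0,0],
  [-0.43,0.25,0,0],
  [-0.43,0.25,0,0],
  [-0.43,0.25,0,0],
])

```text
t: 7.95
eef_pos: [0.6585, -0.1005, 0.1865]
ee_rot: [3.142, -0.0, -2.802]
force: [1.2, 0.5, 0.3]
width: 0.0003
gripper_force: 0.0
```

```bash
python3 - <<'E'
from h import *
p=look('w4.png',(200,120,450,280),3.2)
f=np.radians(-30);print(proj(p,[*(C+.043*np.array([np.cos(f),np.sin(f)])),.187]),tcp(-30,.043))
E
```

```text
7.95 [ 0.6585 -0.1005  0.1865] [ 3.142 -0.    -2.802] [1.2 0.5 0.3]
wheel_centre [(0.62, array([427., 196.]), array([ 0.6077, -0.0663]))]
red_lobe [(0.94, array([334., 191.]), array([ 0.6191, -0.1058]))]
pointer_tip [(0.64, array([482., 135.]), array([ 0.5755, -0.058 ]))]
ptr 165.54585161982794 0.03325251870159613 lobe -73.90145837755249 0.04111216365018995 short 120.55269000261956
tcp px [315.61997153 259.5624552 ]
[349.06050774 243.04935168] [ 0.65844319 -0.10058743]
```

View pics/w4.png

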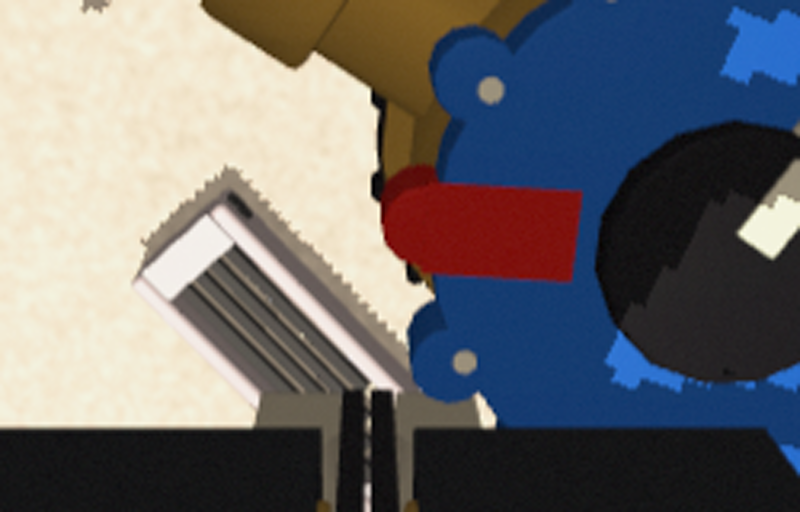

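The measured geometry agrees: radii 33.3 and 41.1 mm, 120.5° short. The corner sits in the notch behind the dotted lobe at crop (465,362). Next is the first push.

carry_out([
  [-0.04,-0.05,0,-0.5],
  [-0.08,-0.1,0,-1],
  [-0.12,-0.15,0,-1.5],
  [-0.17,-0.2,0,-2],
  [-0.21,-0.24,0,-2.5],
  [-0.26,-0.28,0,-3],
  [-0.31,-0.32,0,-3.5],
  [-0.37,-0.36,0,-4],
  [-0.37,-0.36,0,-4],
  [-0.37,-0.36,0,-4],
])

```text
t: 9.4
eef_pos: [0.6401, -0.1184, 0.1866]
ee_rot: [3.142, 0.0, 3.064]
force: [0.7, 0.0, 0.2]
width: 0.0004
gripper_force: 0.0
```

```bash
python3 - <<'E'
from h import *
p=look('w5.png',(200,120,450,280),3.2)
E
```

```text
9.4 [ 0.6401 -0.1184  0.1866] [3.142 0.    3.064] [0.7 0.  0.2]
wheel_centre [(0.6, array([428., 192.]), array([ 0.6059, -0.0662]))]
red_lobe [(0.89, array([332., 180.]), array([ 0.597 , -0.1078]))]
pointer_tip [(0.87, array([451., 122.]), array([ 0.5757, -0.0586])), (0.17, array([427., 195.]), array([ 0.6058, -0.0677]))]
ptr 165.87451084176857 0.031141612032776985 lobe -102.07594381894155 0.042541391608643946 short 92.04954533928986
tcp px [315.97834397 259.06452092]
```

One click done, about 92° short now. Next I retract, return, re-enter and push the second click.

carry_out([
  [0.15,-0.2,0,0],
  [0.3,-0.4,0,0],
  [0.45,-0.25,0,1.3],
  [0.63,-0.07,0,2.6],
  [0.8,0.11,0,4],
  [0.8,0.11,0,4],
  [0.6,0.23,0,4],
  [0.45,0.31,0,4],
  [0.37,0.36,0,4],
  [0.37,0.36,0,4],
])

```text
t: 10.85
eef_pos: [0.6582, -0.1003, 0.1871]
ee_rot: [-3.141, 0.001, -2.802]
force: [0.1, 1.2, -0.0]
width: 0.0004
gripper_force: 0.0
```

carry_out([
  [-0.04,-0.05,0,-0.5],
  [-0.08,-0.1,0,-1],
  [-0.12,-0.15,0,-1.5],
  [-0.17,-0.2,0,-2],
  [-0.21,-0.24,0,-2.5],
  [-0.26,-0.28,0,-3],
  [-0.31,-0.32,0,-3.5],
  [-0.37,-0.36,0,-4],
  [-0.37,-0.36,0,-4],
  [-0.37,-0.36,0,-4],
])

```text
t: 12.1
eef_pos: [0.6401, -0.1184, 0.1866]
ee_rot: [-3.142, 0.0, 3.064]
force: [0.4, 0.4, 0.3]
width: 0.0003
gripper_force: 0.0
```

```bash
python3 - <<'E'
from h import *
p=look('w6.png')
E
```

```text
12.1 [ 0.6401 -0.1184  0.1866] [-3.142  0.     3.064] [0.4 0.4 0.3]
wheel_centre [(0.72, array([428., 198.]), array([ 0.6084, -0.0663]))]
red_lobe [(0.75, array([429., 196.]), array([ 0.6077, -0.0658])), (0.59, array([356., 137.]), array([ 0.5794, -0.0967]))]
pointer_tip [(0.84, array([450., 125.]), array([ 0.5768, -0.0589]))]
ptr 166.82013191061904 0.03245489177304409 lobe 144.46232220802693 0.0008602325267042906 short 337.64219029740786
tcp px [315.98839457 259.07775181]
```

The second click is in: the red lobe at (356,137) puts it 60° short. The network's first candidate is on the axis, so it can't be the lobe. Now the third.

carry_out([
  [0.15,-0.2,0,0],
  [0.3,-0.4,0,0],
  [0.45,-0.25,0,1.3],
  [0.63,-0.07,0,2.6],
  [0.8,0.11,0,4],
  [0.8,0.11,0,4],
  [0.6,0.23,0,4],
  [0.45,0.31,0,4],
  [0.37,0.36,0,4],
  [0.37,0.36,0,4],
])

```text
t: 13.55
eef_pos: [0.6582, -0.1002, 0.1871]
ee_rot: [-3.141, 0.001, -2.802]
force: [0.1, -0.1, -0.4]
width: 0.0004
gripper_force: 0.0
```

carry_out([
  [-0.04,-0.05,0,-0.5],
  [-0.08,-0.1,0,-1],
  [-0.12,-0.15,0,-1.5],
  [-0.17,-0.2,0,-2],
  [-0.21,-0.24,0,-2.5],
  [-0.26,-0.28,0,-3],
  [-0.31,-0.32,0,-3.5],
  [-0.37,-0.36,0,-4],
  [-0.37,-0.36,0,-4],
  [-0.37,-0.36,0,-4],
])

```text
t: 14.8
eef_pos: [0.6401, -0.1184, 0.1867]
ee_rot: [-3.142, 0.0, 3.064]
force: [0.2, 0.4, -0.4]
width: 0.0003
gripper_force: 0.0
```

```bash
python3 - <<'E'
from h import *
p=look('w7.png')
E
```

```text
14.8 [ 0.6401 -0.1184  0.1867] [-3.142  0.     3.064] [ 0.2  0.4 -0.4]
wheel_centre [(0.7, array([428., 196.]), array([ 0.6078, -0.0659]))]
red_lobe [(0.68, array([403., 108.]), array([ 0.5689, -0.0769]))]
pointer_tip [(0.58, array([454., 123.]), array([ 0.576 , -0.0577]))]
ptr 165.54060484968153 0.032840219244091584 lobe -164.210351672002 0.04042536332551636 short 30.24904347831648
tcp px [315.96216515 259.12716808]
```

View pics/w7.png

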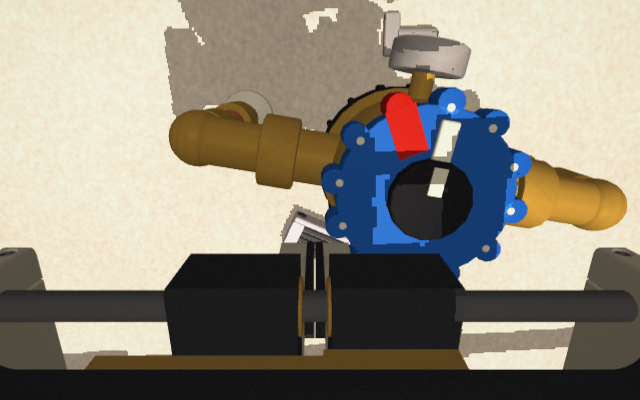

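The red lobe at (403,108) is now one click short of the pointer at (454,123). I'll make the last push, then retract radially and rise.

carry_out([
  [0.15,-0.2,0,0],
  [0.3,-0.4,0,0],
  [0.45,-0.25,0,1.3],
  [0.63,-0.07,0,2.6],
  [0.8,0.11,0,4],
  [0.8,0.11,0,4],
  [0.6,0.23,0,4],
  [0.45,0.31,0,4],
  [0.37,0.36,0,4],
  [0.37,0.36,0,4],
])

```text
t: 16.25
eef_pos: [0.6582, -0.1002, 0.1871]
ee_rot: [-3.141, 0.001, -2.802]
force: [0.2, -0.1, 0.4]
width: 0.0006
gripper_force: 0.0
```

carry_out([
  [-0.04,-0.05,0,-0.5],
  [-0.08,-0.1,0,-1],
  [-0.12,-0.15,0,-1.5],
  [-0.17,-0.2,0,-2],
  [-0.21,-0.24,0,-2.5],
  [-0.26,-0.28,0,-3],
  [-0.31,-0.32,0,-3.5],
  [-0.37,-0.36,0,-4],
  [-0.37,-0.36,0,-4],
  [-0.37,-0.36,0,-4],
])

```text
t: 17.5
eef_pos: [0.6401, -0.1184, 0.1866]
ee_rot: [-3.142, 0.0, 3.064]
force: [-1.4, 0.2, 0.8]
width: 0.0003
gripper_force: 0.0
```

carry_out([
  [0.15,-0.2,0,0],
  [0.3,-0.4,0,0],
  [0.4,-0.5,0,0],
  [0.4,-0.5,0.6,0],
  [0.4,-0.5,1.4,0],
  [0.4,-0.5,2,0],
  [0.4,-0.5,2.4,0],
  [0.4,-0.5,2.4,0],
  [0.4,-0.5,2.4,0],
  [0.4,-0.5,2.4,0],
])

```text
t: 18.75
eef_pos: [0.6596, -0.1434, 0.3053]
ee_rot: [-3.142, -0.002, 3.062]
force: [-0.3, 0.3, -1.0]
width: 0.0002
gripper_force: 0.0
```

```bash
python3 - <<'E'
from h import *
p=look('w8.png')
E
```

```text
18.75 [ 0.6596 -0.1434  0.3053] [-3.142e+00 -2.000e-03  3.062e+00] [-0.3  0.3 -1. ]
wheel_centre [(0.73, array([414., 122.]), array([ 0.6081, -0.0654]))]
red_lobe [(0.96, array([427.,  65.]), array([ 0.5685, -0.0566]))]
pointer_tip [(0.77, array([430.,  75.]), array([ 0.5756, -0.0555]))]
ptr 163.05845760716343 0.033974402128661485 lobe 167.47119229084848 0.04056599561208867 short 4.412734683685045
tcp px [315.98749989 259.07734792]
```

View pics/w8.png

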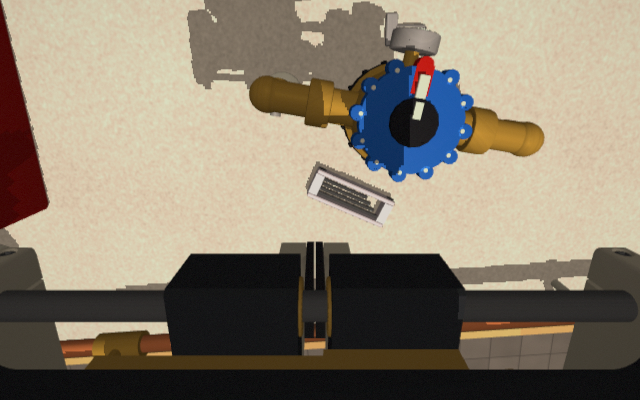

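The red lobe at (427,65) is under the white pointer, the hand is clear and nothing else has moved.

```bash
python3 -c "
from station import arm
print(arm.job_done())"
```

```text
the job is handed in; nothing more can be done
None
```

The wheel was flicked clockwise four clicks; the last picture showed the red lobe clicked in at the white pointer, not past it, the hand is clear, and the job is handed in.

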